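# Unlatch a drying crate's gate and hold it wide open

### The job

Open the gate of the small wooden drying crate: first squeeze together the two tabs of the catch with the round peg tabs, then the two tabs of the catch with the wide flat paddle tabs, each fully home, and leave both squeezed. Then take the gate by its upright post handle, swing it towards you past its half-open click and finish while still holding the handle, with the gate wide open, about square to the crate's front; do not let go, since a spring pulls it shut. Leave the jars, the tile and the other things on the table undisturbed.

Things in the scene. Friction and masses are not known exactly. Their poses are not given: they have to be found in the camera images.
- crate: Open-topped plywood crate, fixed, 130 mm deep (x) x 280 wide (y) x 90 high; origin at the centre of its underside, z up, front to its -x. A cap board 50 mm deep tops the front (top at z=90 mm); two catches stand on it at crate x=-33 mm, y=+25 and y=-75 mm (which is where varies). A barred gate closes the front below it. The tallest part is the gate handle (151 mm).
- round_catch: Catch with two upright ROUND PEG tabs (12 mm diameter), side by side along its y. Origin under its centre, on the cap board, axes as the crate's. Pegs reach 54 mm above the origin; mechanism below reaches 21. Over the outer faces 50 mm, squeezed 26; geared, symmetric about the origin. About 3 N plus 12 N s/m; tabs stay where left. Its bolt holds the gate. Squeeze FIRST.
- square_catch: Catch of the same make and sizes but with two upright WIDE FLAT square-cornered PADDLE tabs, 40 mm wide (x) x 38 high x 6 thick, tops 54 mm above its origin (under its centre, on the cap board). 50 mm over the outer faces along y, 26 when fully squeezed; same force, stays where left. Its bolt also holds the gate. Squeeze SECOND.
- round_jaw (a joint): Travel of each tab of the peg catch (round_catch): 0 = apart (latched), 0.012 m = fully squeezed.
- square_jaw (a joint): Travel of each tab of the paddle catch (square_catch): 0 = apart (latched), 0.012 m = fully squeezed.
- gate (a joint): Gate angle: 0 shut, 1.57 square to the crate's front, 1.85 stop; opens towards the crate's -x, clockwise from above, about the vertical axis at gate_hinge. A spring pulls it shut (0.12 N m at 0, 0.31 at 1.57 rad); a spring plunger resists by up to 0.5 N m between about 0.45 and 0.75 rad, then snaps it on until 1.05. Blocked when shut unless both catches are squeezed.
- gate_hinge (a point): A point on the gate's vertical hinge axis, 122 mm above the table, at crate x=-73 mm, y=+75 mm. Axes parallel to the crate's.
- gate_handle (a point): Handle of the gate: upright round post, 16 mm diameter, free from 93 to 151 mm above the table; origin on its axis, 122 mm above the table; turns with the gate. It stands on a bracket 30 mm in front of the gate: when shut it is at (-30, -100) mm from gate_hinge in the crate's axes, 104 mm from the hinge axis.
- glaze_jar_0: Small lidded glaze jar in the crate, 43 mm diameter, 41 mm high; origin at the centre of its underside. Leave alone.
- glaze_jar_2: Small lidded glaze jar in the crate, 43 mm diameter, 49 mm high; origin at the centre of its underside. Leave alone.
- test_tile_0: Glazed test tile lying in the crate, 50x50x9 mm; origin at the centre of its underside. Leave alone.
- tape_roll: Roll of masking tape on the table, 104 mm diameter, 24 mm high; origin at the centre of its underside. Leave alone.
- cup_big: Plastic cup on the table, 97 mm diameter, 108 mm high; origin at the centre of its underside. Leave alone.
- palette: White paint palette on the table, 100x150x13 mm; origin at the centre of its underside. Leave alone.
- eraser: Eraser on the table, 22x52x12 mm; origin at the centre of its underside. Leave alone.

How it is judged:
By the outcome, as a careful person would: the job done as asked, in the order asked, and still so for the second after the job is handed in, while the arm keeps its last pose, push and grip.
It also fails if it takes over 58 s, if anything falls off the work surface, if the arm or the gripper's body presses on something with over 40 N, if the wrist force passes 120 N, or if a joint passes its speed limit or range.

### The arm

A 6-joint arm with a two-finger parallel gripper is mounted at the origin on a cart in front of the work surface, level with it; the furniture and walls round the work are solid. World frame = base frame: x ahead of the robot, y to its left, z up, the work surface at z = 0. Lengths are in m, angles in degrees, forces in N, time in s.
With the tool pointing down it reaches from about 0.225 to 0.725 m from the base axis. Payload 3.1 kg.
Tool frame: the origin (TCP) lies on the mounting face of the last link; the fingertips stand 173 mm ahead of it and the grasp point (between the pads) lies 155 mm ahead of it; z points along the fingers, y is the line along which they close (so a half turn about z gives the same grasp; the last joint's range is limited). The gripper opens to 85 mm and grips with 20 to 120 N. Pads are 22 mm wide; open, the fingers measure 114 mm over their backs; the gripper's body (76 mm by 85 mm) begins 54 mm behind the grasp point. The pads swing forward as they close: fully open they stand 13 mm farther back than shut.
Start: joints at [-73.556, 2.75, 5.684, 92.934, 0, 82.678], TCP at [0.212, -0.48, 0.405] pointing down, gripper open.
Joint ranges: [-166.93, 166.93], [-56.73, 111.36], [-69.38, 81.34], [-121.58, 131.49], [-85.45, 84.26], [-180, 180]. Speed limits (degrees/s): [159.86, 159.86, 180, 180, 180, 180].

### API

Orientations are given as [roll, pitch, yaw] about the fixed x, y, z axes, in that order (R = Rz(yaw) Ry(pitch) Rx(roll)).
In Python, from rig import arm gives the robot as it stands.
- The arm moves only by the tool drive_tool, never from a script. Its argument "increments" is a list of rows, each a list of 6 numbers: the shift along the tool's x, y, z each as a share of 40 cm, from -1 to 1, then the turn, a rotation vector about the tool's x, y, z each as a share of 180 degrees, from -1 to 1. A call has exactly 10 rows; each row is the pose to reach, as a shift and turn from the pose commanded when the call began, along the tool's axes at that moment, turning the shorter way round; what a row does not reach only later rows make up. A row lasts 1/12 s, in which the tool goes at most 41.7 mm and 7.16 degrees, less where a joint would pass 70% of its speed; a pose out of reach is approached as far as the arm can. A call with a number of a shift or a turn outside -1 to 1 is refused whole. A call with a gripper value outside its range is refused whole. "grip" is the closure, from 0 (fully open) to 1 (shut), set as the call begins (left out, the last holds). The fingers move at their own pace and stop on an object; "squeeze" is the grip in N (left out, the last holds). Time passes only in rows, so rows that repeat a pose let the fingers close, or fill a call up. It gives the time, the measured TCP pose, the force, the opening and the grip force at its end, in the units of the state.
- arm.get_obs(): the state, without advancing time (a new reading comes with each control period).
- arm.camera(name): name is "side" or "top"; returns a dict with "pixels" (480x640x3 uint8, blue, green, red), "range_z" (480x640 float32, m along the optical axis (not along the pixel's ray), 0 where there is no reading), "vfov" (degrees; the focal length in pixels is half the picture's height over the tangent of half this angle, whatever the lens; pixels are square), "cx", "cy" (the principal point, pixels), "R" (3x3) and "t" (3): a world point X has camera coordinates R X + t. Camera axes: x right, y down, z forward; pixel columns grow to the right and rows downward; lengths in m; the calibration is good to about 2 mm. A picture is of the moment at which its call begins.
- arm.close_job(): hands the job in; it is judged then, once.
Trained networks look in the newest picture that a camera, given by its name, has taken for a name from the list of things; names that differ only in an ending like _2 or _b are one class to them, and where a whole thing is asked for, a point or a joint stands for the part that bears it (a point fixed in the world has none). Each returns a list of dicts, best first, with "p" (0 to 1); they miss things now and then, are a little off and sometimes report something else, mostly with a low value. They report only what shows in the picture. A call takes as long as a camera call.
- arm.search_frame(query, camera): "location" ([column, row] as shares, 0 to 1, of the picture: columns of its width, rows of its height, amid what is visible of it).
The state is a dict: "time_s": time; "q": joint angles; "qvel": joint speeds; "joint_torque": joint torques, N m; "eef_pos": TCP position; "eef_rot": TCP orientation; "wrist_force": force on the tool from outside, world axes, zero at the start; "moment": the same for the moment, N m; "opening": opening from 0.0 (shut) to 1.0 (fully open); "gripper_force": force on a finger pad.
Only numpy, scipy, OpenCV 4.12 (cv2) and the standard library are available. Lean on these libraries where they do the work, as an engineer would, in place of code of your own. Each camera call takes 0.05 s, during which the arm holds its last target. There are 200 camera calls.

## Working session

There is one attempt and no reset: what is moved stays moved. The work goes in short steps, Python scripts to look and compute and a tool call to move; the robot and the scene stay as the last step left them, time stands still between calls to the robot, and variables do not carry over. Pictures are saved under pics/ and viewed, at most 10 in all, crops included, and the job is handed in when it is done.

Besides the shell and the picture viewer there is one more tool, called after "Request:" as name(argument=value, ...) on one line, values as JSON. drive_tool: Moves the arm, as the interface text tells. Its arguments: {"type":"object","properties":{"increments":{"type":"array"},"grip":{"type":"number"},"squeeze":{"type":"number"}},"required":["increments"]}

```bash
mkdir -p pics; cat > h.py <<'E'
import numpy as np, cv2
from rig import arm
def cam(n):
    c=arm.camera(n); c['f']=240/np.tan(np.radians(c['vfov'])/2); return c
def cloud(c):
    z=c['range_z']; v,u=np.mgrid[:480,:640]
    P=np.stack([(u-c['cx'])/c['f']*z,(v-c['cy'])/c['f']*z,z],-1)
    return (P-c['t'])@np.asarray(c['R'])
def proj(c,X):
    p=np.asarray(c['R'])@np.asarray(X)+c['t']; return p[0]/p[2]*c['f']+c['cx'],p[1]/p[2]*c['f']+c['cy']
E
python3 - <<'E'
from h import *
o=arm.get_obs(); print({k:np.round(v,3).tolist() for k,v in o.items()})
for n in ['top','side']:
    c=cam(n); cv2.imwrite(f'pics/{n}0.png',c['pixels']); W=cloud(c); np.save(n+'W.npy',W); np.save(n+'z.npy',c['range_z'])
    C=-np.asarray(c['R']).T@c['t']; print(n,np.round(C,3),c['vfov'],c['cx'],c['cy'])
    for q in ['crate','round_catch','square_catch','gate','gate_handle','cup_big','palette','tape_roll','eraser']:
        for r in arm.search_frame(q,n)[:2]:
            u,v=r['location'][0]*640,r['location'][1]*480
            print(n,q,round(r['p'],2),int(u),int(v),np.round(W[min(int(v),479),min(int(u),639)],3),c['range_z'][min(int(v),479),min(int(u),639)]>0)
E
```

```text
{'time_s': 0.0, 'q': [-73.555, 2.793, 5.589, 92.934, 0.001, 82.68], 'qvel': [-0.045, 0.131, -0.071, 0.034, -0.075, -0.023], 'joint_torque': [0.002, -33.878, 32.002, 0.02, 0.0, -0.0], 'eef_pos': [0.212, -0.48, 0.403], 'eef_rot': [-179.864, -0.018, 23.766], 'wrist_force': [-0.371, 0.446, -0.122], 'moment': [-0.055, -0.04, -0.029], 'gripper_force': 0.0, 'opening': 1.0}
top [ 0.461 -0.089  1.357] 47.87961437927789 314.0348250124853 235.97131720726085
top crate 0.86 222 226 [0.61  0.135 0.01 ] True
top round_catch 0.82 222 237 [0.574 0.121 0.099] True
top round_catch 0.21 319 276 [ 0.477 -0.104  0.017] True
top gate 0.66 240 249 [0.545 0.08  0.093] True
top gate_handle 0.92 242 252 [0.542 0.085 0.022] True
top cup_big 0.66 470 282 [ 0.452 -0.455  0.089] True
top palette 0.62 438 223 [ 0.601 -0.406  0.009] True
top palette 0.62 223 226 [0.61  0.133 0.01 ] True
top tape_roll 0.86 403 272 [ 0.481 -0.311  0.024] True
top eraser 0.61 321 276 [ 0.477 -0.109  0.014] True
side [0.053 0.869 0.578] 51.50443019690776 321.4064609505709 244.30323005877312
side crate 0.96 252 313 [0.544 0.226 0.097] True
side round_catch 0.73 357 290 [ 0.471 -0.09   0.012] True
side round_catch 0.72 267 283 [0.567 0.141 0.114] True
side square_catch 0.67 284 256 [0.583 0.049 0.133] True
side gate 0.69 294 296 [ 0.593 -0.003  0.007] True
side gate_handle 0.55 293 297 [0.546 0.077 0.056] True
side cup_big 0.62 414 224 [ 0.44  -0.404  0.078] True
side tape_roll 0.84 387 261 [ 0.478 -0.304 -0.003] True
side eraser 0.41 357 290 [ 0.471 -0.09   0.012] True
```

```bash
python3 - <<'E'
import cv2,numpy as np
t=cv2.imread('pics/top0.png');s=cv2.imread('pics/side0.png')
a=cv2.resize(t[160:310,140:340],(800,600),interpolation=cv2.INTER_CUBIC);cv2.imwrite('pics/a.png',a)
cv2.imwrite('pics/b.png',cv2.resize(s[205:355,180:380],(800,600),interpolation=cv2.INTER_CUBIC))
W=np.load('topW.npy');z=np.load('topz.npy')
m=(W[...,2]>.075)&(W[...,2]<.098)&(W[...,0]>.45)&(W[...,1]>-.15)&(W[...,1]<.35)&(z>0)
P=W[m];print(m.sum(),P.min(0),P.max(0))
r=cv2.minAreaRect((P[:,:2]*1000).astype(np.float32));print(r)
for lo,hi in[(.105,.122),(.122,.16)]:
    m=(W[...,2]>lo)&(W[...,2]<hi)&(W[...,0]>.45)&(W[...,0]<.75)&(W[...,1]>-.15)&(W[...,1]<.35)&(z>0)
    n,l,st,ce=cv2.connectedComponentsWithStats(m.astype(np.uint8))
    for i in range(1,n):
        Q=W[l==i];print(lo,st[i],np.round(Q.mean(0),3),np.round(Q.min(0),3),np.round(Q.max(0),3))
E
```

```text
5428 [ 0.51174481 -0.14999853  0.07504044] [1.16255454 0.31928597 0.09799366]
((848.4664916992188, 67.72160339355469), (670.4398803710938, 429.60498046875), 6.536145210266113)
0.105 [269 214   2   4   4] [0.62  0.007 0.11 ] [0.616 0.007 0.108] [0.623 0.009 0.114]
0.105 [252 217  13  15  33] [0.606 0.038 0.109] [0.584 0.021 0.105] [0.617 0.048 0.118]
0.105 [266 217   1   1   1] [0.617 0.016 0.105] [0.617 0.016 0.105] [0.617 0.016 0.105]
0.105 [271 219   2   6   6] [0.605 0.003 0.112] [0.6   0.002 0.108] [0.612 0.005 0.12 ]
0.105 [251 220   1   1   1] [0.61  0.05  0.116] [0.61  0.05  0.116] [0.61  0.05  0.116]
0.105 [264 220   1   1   1] [0.61  0.021 0.106] [0.61  0.021 0.106] [0.61  0.021 0.106]
0.105 [265 222   2   2   3] [0.604 0.018 0.107] [0.603 0.017 0.106] [0.605 0.019 0.109]
0.105 [265 226   1   1   1] [0.596 0.019 0.105] [0.596 0.019 0.105] [0.596 0.019 0.105]
0.105 [269 226  11   9  46] [ 0.585 -0.001  0.11 ] [ 0.577 -0.013  0.105] [0.596 0.01  0.121]
0.105 [216 228  22  19  92] [0.572 0.102 0.109] [0.552 0.085 0.105] [0.594 0.133 0.117]
0.105 [258 228   9   4  12] [0.588 0.0
[... 1901 characters left out ...]
05 [251 257   1   1   1] [0.525 0.052 0.112] [0.525 0.052 0.112] [0.525 0.052 0.112]
0.105 [248 260   4   3   5] [0.515 0.055 0.113] [0.513 0.052 0.107] [0.518 0.059 0.117]
0.105 [191 262   2   2   3] [0.516 0.19  0.108] [0.515 0.189 0.107] [0.517 0.192 0.109]
0.122 [266 211   7  18  54] [0.606 0.007 0.143] [0.587 0.    0.126] [0.626 0.013 0.149]
0.122 [247 217   8  18  63] [0.595 0.049 0.142] [0.576 0.043 0.123] [0.614 0.056 0.15 ]
0.122 [223 230   7   6  30] [0.58  0.105 0.141] [0.575 0.1   0.123] [0.586 0.111 0.151]
0.122 [206 235   8   6  32] [0.57  0.142 0.14 ] [0.565 0.137 0.122] [0.575 0.15  0.152]
0.122 [243 255   9   7  49] [0.521 0.057 0.149] [0.514 0.051 0.124] [0.528 0.066 0.157]
```

View pics/a.png

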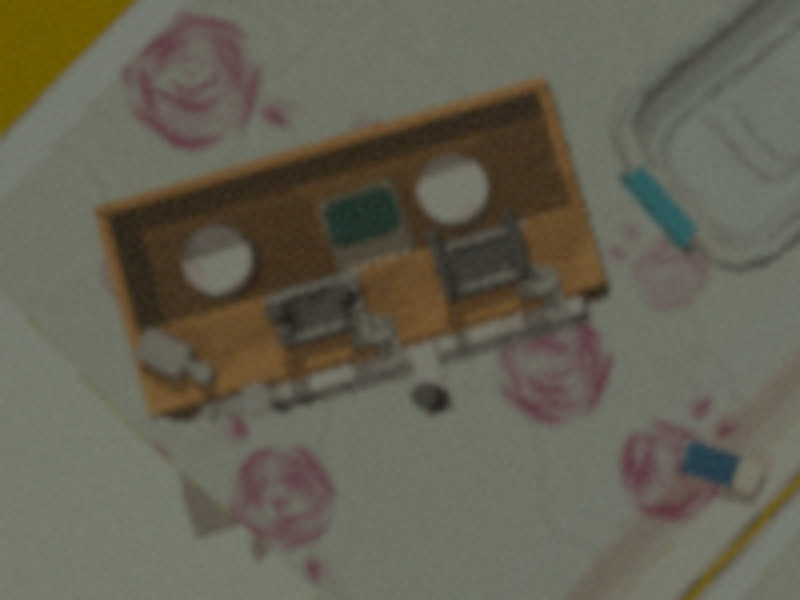

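View pics/b.png

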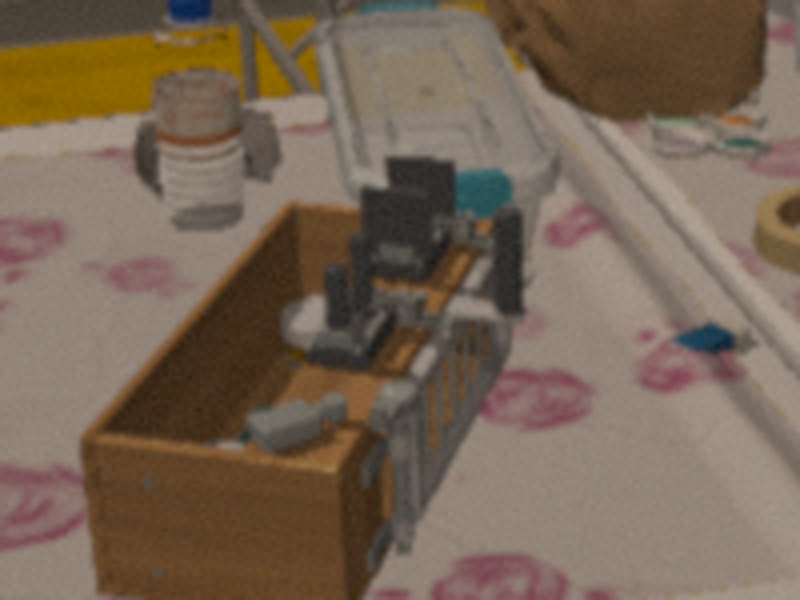

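The top crop shows the peg catch at about crop (320,305) and the paddle catch at (480,260). The handle post is at (430,397) and both jars and the tile are inside the crate. The side crop confirms the paddles at (420,210), the pegs at (345,300) and the handle at (508,260).

The fitted catches are 99 mm apart and the handle lands within 1 mm of its predicted spot, so crate yaw is about 15°.

```bash
cat >> h.py <<'E'
from scipy.spatial.transform import Rotation as Ro
RND=np.array([.575,.1235]); SQ=np.array([.6005,.028]); HINGE=np.array([.5234,.1614]); PSI=15.
def plan(xyz,yaw,tilt_fix=True):
    o=arm.get_obs(); R0=Ro.from_euler('xyz',o['eef_rot'],degrees=True); R1=Ro.from_euler('xyz',[180,0,yaw],degrees=True)
    d=R0.inv().apply(np.array(xyz)-o['eef_pos'])/.4; w=(R0.inv()*R1).as_rotvec()/np.pi
    print('t',round(o['time_s'],2),'pos',np.round(o['eef_pos'],4),'rot',np.round(o['eef_rot'],2),'q',np.round(o['q'],1),'F',np.round(o['wrist_force'],1),'open',round(o['opening'],3),'gf',round(o['gripper_force'],1))
    print('inc',np.round(d,4).tolist(),np.round(w,4).tolist())
E
python3 - <<'E'
from h import *
plan([*RND,.36],-165)
W=np.load('topW.npy');z=np.load('topz.npy')
ok=(z>0)
A=np.array([.212,-.48]);B=RND
d=(B-A)/np.linalg.norm(B-A);r=W[...,:2]-A
s=r@d;t=r@np.array([-d[1],d[0]])
m=ok&(s>.1)&(s<.75)&(abs(t)<.1);print('max h path',W[m][:,2].max(),W[m][W[m][:,2].argmax()])
print(np.round(W[278:292:3,185:200:3,2],3), W[284,192])
E
```

```text
t 1.0 pos [ 0.2116 -0.4805  0.4047] rot [180.     0.    23.77] q [-73.6   2.7   5.7  92.9  -0.   82.7] F [-0.  -0.1  0.2] open 1.003 gf 0.0
inc [1.44, -1.0158, 0.1117] [-0.0, 0.0, -0.9513]
max h path 0.682511623011263 [ 0.21857194 -0.36154107  0.68251162]
[[ 0.002 -0.001  0.003  0.002  0.004]
 [ 0.001 -0.004  0.002  0.002  0.001]
 [-0.001  0.001  0.002  0.005  0.004]
 [ 0.003  0.002 -0.002  0.005 -0.002]
 [ 0.002  0.004  0.004  0.001  0.004]] [0.46724735 0.21332398 0.00250646]
```

Request:
drive_tool(increments=[[0.08, -0.056, 0, 0, 0, -0.038], [0.16, -0.112, 0, 0, 0, -0.076], [0.24, -0.168, 0, 0, 0, -0.114], [0.32, -0.224, 0, 0, 0, -0.152], [0.4, -0.28, 0, 0, 0, -0.19], [0.48, -0.336, 0, 0, 0, -0.228], [0.56, -0.392, 0, 0, 0, -0.266], [0.64, -0.448, 0, 0, 0, -0.304], [0.72, -0.504, 0, 0, 0, -0.342], [0.8, -0.56, 0, 0, 0, -0.38]], grip=0)

```text
time_s: 1.83
eef_pos: [0.4147, -0.1447, 0.405]
eef_rot: [179.9, 0.0, 92.5]
wrist_force: [1.3, -0.6, 0.2]
opening: 0.997
gripper_force: 0.0
```

```bash
python3 -c "
from h import *
plan([*RND,.36],-165)"
```

```text
t 1.83 pos [ 0.4147 -0.1447  0.405 ] rot [1.7995e+02 3.0000e-02 9.2490e+01] q [-28.  -10.   -6.4  93.5  -0.   59.5] F [ 1.3 -0.6  0.2] open 0.997 gf 0.0
inc [0.6524, 0.4295, 0.1126] [0.0, 0.0004, -0.5695]
```

Request:
drive_tool(increments=[[0.065, 0.043, 0, 0, 0, -0.038], [0.13, 0.086, 0, 0, 0, -0.076], [0.195, 0.129, 0, 0, 0, -0.114], [0.26, 0.172, 0, 0, 0, -0.152], [0.325, 0.215, 0, 0, 0, -0.19], [0.39, 0.258, 0, 0, 0, -0.228], [0.455, 0.301, 0, 0, 0, -0.266], [0.52, 0.344, 0, 0, 0, -0.304], [0.585, 0.387, 0, 0, 0, -0.342], [0.65, 0.43, 0, 0, 0, -0.38]])

```text
time_s: 2.67
eef_pos: [0.5768, 0.1213, 0.4047]
eef_rot: [-180.0, 0.0, 160.9]
wrist_force: [0.5, -0.7, 0.7]
opening: 0.999
gripper_force: 0.0
```

Request:
drive_tool(increments=[[0, 0, 0, 0, 0, -0.038], [0, 0, 0, 0, 0, -0.076], [0, 0, 0, 0, 0, -0.114], [0, 0, 0, 0, 0, -0.152], [0, 0, 0, 0, 0, -0.19], [0, 0, 0.03, 0, 0, -0.19], [0, 0, 0.06, 0, 0, -0.19], [0, 0, 0.09, 0, 0, -0.19], [0, 0, 0.1, 0, 0, -0.19], [0, 0, 0.1, 0, 0, -0.19]])

```text
time_s: 3.5
eef_pos: [0.5758, 0.1198, 0.363]
eef_rot: [180.0, -0.2, -165.2]
wrist_force: [-0.6, -0.7, -0.3]
opening: 1.0
gripper_force: 0.0
```

```bash
python3 - <<'E'
from h import *
plan([*RND,.294],-165)
c=cam('side'); cv2.imwrite('pics/s1.png',cv2.resize(c['pixels'][165:345,160:400],(800,600),interpolation=cv2.INTER_CUBIC))
E
```

```text
t 3.5 pos [0.5758 0.1198 0.363 ] rot [ 179.97   -0.18 -165.24] q [ 5.2 12.  11.1 89.3 -0.  -9.5] F [-0.6 -0.7 -0.3] open 1.0 gf 0.0
inc [-0.001, 0.0094, 0.1725] [0.0002, -0.001, -0.0013]
```

View pics/s1.png

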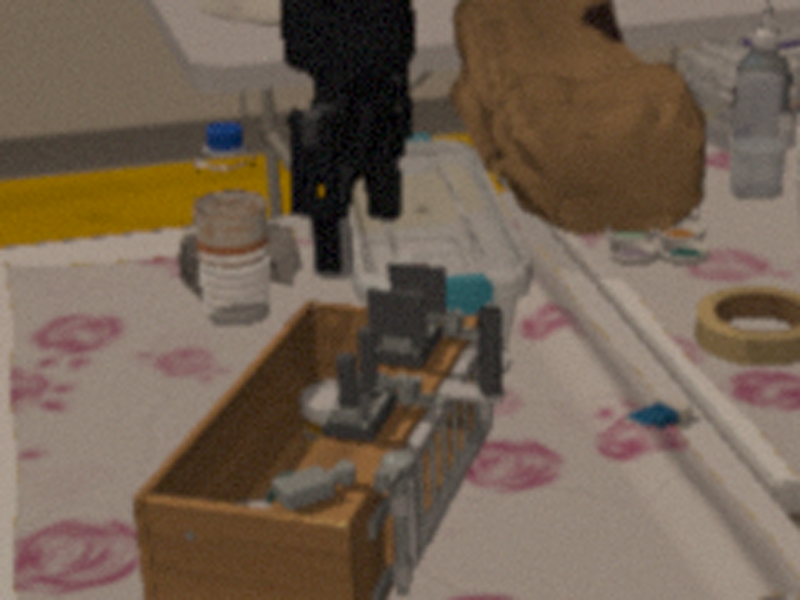

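The gripper is above the peg catch: the near fingertip is at about crop (328,270), with the pegs below it at (355,375).

Request:
drive_tool(increments=[[0, 0.005, 0.02, 0, 0, 0], [0, 0.009, 0.04, 0, 0, 0], [0, 0.009, 0.06, 0, 0, 0], [0, 0.009, 0.08, 0, 0, 0], [0, 0.009, 0.1, 0, 0, 0], [0, 0.009, 0.12, 0, 0, 0], [0, 0.009, 0.14, 0, 0, 0], [0, 0.009, 0.16, 0, 0, 0], [0, 0.009, 0.17, 0, 0, 0], [0, 0.009, 0.17, 0, 0, 0]])

```text
time_s: 4.38
eef_pos: [0.5748, 0.1232, 0.295]
eef_rot: [180.0, -0.2, -165.2]
wrist_force: [-0.4, 0.1, 1.0]
opening: 1.004
gripper_force: 0.0
```

```bash
python3 - <<'E'
from h import *
plan([*RND,.292],-165)
c=cam('side'); cv2.imwrite('pics/s2.png',cv2.resize(c['pixels'][195:315,200:360],(800,600),interpolation=cv2.INTER_CUBIC))
E
```

```text
t 4.38 pos [0.5748 0.1232 0.295 ] rot [ 1.7998e+02 -1.5000e-01 -1.6524e+02] q [ 5.6 12.4  3.8 81.6 -0.  -9.2] F [-0.4  0.1  1. ] open 1.004 gf 0.0
inc [-0.0007, 0.0006, 0.0074] [0.0001, -0.0008, -0.0013]
```

View pics/s2.png

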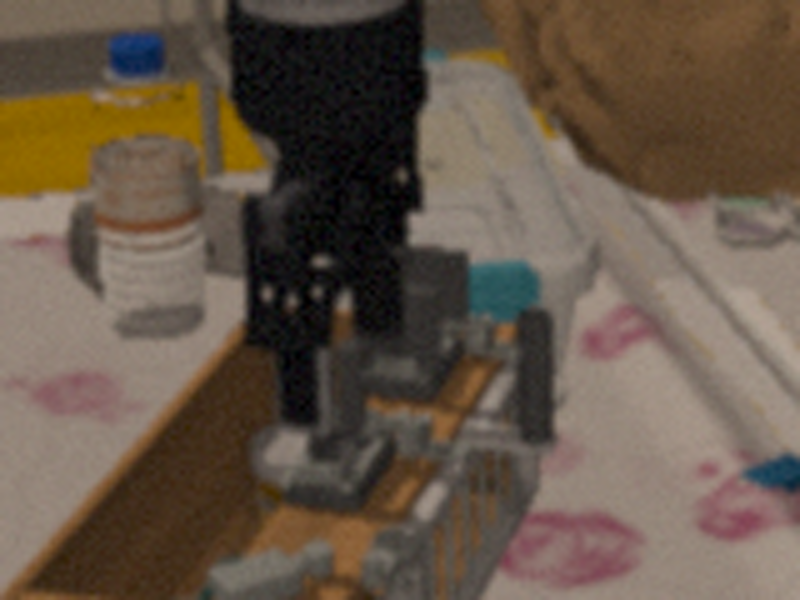

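The pegs at about crop (340,390) seem to hide the near finger at (300,380), which doesn't match the pose I expect. I'll measure the fingers before closing.

```bash
python3 - <<'E'
from h import *
o=arm.get_obs(); p=o['eef_pos']; R=Ro.from_euler('xyz',o['eef_rot'],degrees=True)
c=cam('side'); W=cloud(c); z=c['range_z']
for nm,X in [('peg+',[.569,.144,.144]),('peg-',[.581,.103,.144]),('tipA',R.apply([0,.05,.155])+p),('tipB',R.apply([0,-.05,.155])+p),('handle',[.520,.057,.151])]:
    u,v=proj(c,X); print(nm,np.round(X,3),round(u),round(v),'crop',round((u-200)*5),round((v-195)*5))
for cu,cv in [(295,370),(300,410),(345,380),(330,380),(375,310),(300,310),(435,290),(535,370),(270,300)]:
    u,v=200+cu//5,195+cv//5
    print((cu,cv),np.round(W[v,u],3),c['pixels'][v,u])
m=(W[...,2]>.10)&(W[...,2]<.18)&(abs(W[...,0]-.575)<.12)&(abs(W[...,1]-.12)<.12)&(z>0)&(c['pixels'].max(-1)<35)
n,l,st,ce=cv2.connectedComponentsWithStats(m.astype(np.uint8))
for i in range(1,n):
    if st[i,4]>15: Q=W[l==i]; print(st[i],np.round(Q.mean(0),3),np.round(np.percentile(Q,5,0),3),np.round(np.percentile(Q,95,0),3))
E
```

```text
peg+ [0.569 0.144 0.144] 264 270 crop 322 376
peg- [0.581 0.103 0.144] 271 261 crop 354 331
tipA [0.562 0.172 0.141] 259 278 crop 297 415
tipB [0.588 0.075 0.141] 276 257 crop 378 309
handle [0.52  0.057 0.151] 308 255 crop 539 302
(295, 370) [0.561 0.173 0.161] [24 23 17]
(300, 410) [0.556 0.178 0.148] [16 12 21]
(345, 380) [0.577 0.117 0.128] [44 45 49]
(330, 380) [0.552 0.163 0.154] [43 48 58]
(375, 310) [0.584 0.082 0.144] [14 12 22]
(300, 310) [0.544 0.191 0.197] [16 14 14]
(435, 290) [0.577 0.046 0.14 ] [42 46 49]
(535, 370) [0.517 0.067 0.125] [47 48 51]
(270, 300) [0.569 0.175 0.189] [19 10 15]
[271 241  10  22 176] [0.584 0.081 0.156] [0.575 0.078 0.137] [0.593 0.085 0.177]
[255 262  10  17  99] [0.558 0.177 0.159] [0.552 0.173 0.145] [0.564 0.18  0.173]
```

The depth agrees with the expected pose. The fingers straddle the pegs, with open tips at z of about 0.142. I'll go 6 mm lower and squeeze.

Request:
drive_tool(increments=[[0, 0, 0.005, 0, 0, 0], [0, 0, 0.01, 0, 0, 0], [0, 0, 0.015, 0, 0, 0], [0, 0, 0.015, 0, 0, 0], [0, 0, 0.015, 0, 0, 0], [0, 0, 0.015, 0, 0, 0], [0, 0, 0.015, 0, 0, 0], [0, 0, 0.015, 0, 0, 0], [0, 0, 0.015, 0, 0, 0], [0, 0, 0.015, 0, 0, 0]])

```text
time_s: 5.32
eef_pos: [0.5753, 0.1233, 0.2908]
eef_rot: [180.0, 0.0, -165.2]
wrist_force: [-0.1, -0.3, 0.8]
opening: 0.998
gripper_force: 0.0
```

Request:
drive_tool(increments=[[0, 0, 0, 0, 0, 0], [0, 0, 0, 0, 0, 0], [0, 0, 0, 0, 0, 0], [0, 0, 0, 0, 0, 0], [0, 0, 0, 0, 0, 0], [0, 0, 0, 0, 0, 0], [0, 0, 0, 0, 0, 0], [0, 0, 0, 0, 0, 0], [0, 0, 0, 0, 0, 0], [0, 0, 0, 0, 0, 0]], grip=0.6, squeeze=25)

```text
time_s: 6.15
eef_pos: [0.5754, 0.1233, 0.2909]
eef_rot: [180.0, 0.0, -165.2]
wrist_force: [0.9, 3.2, 2.5]
opening: 0.402
gripper_force: 1.5
```

Request:
drive_tool(increments=[[0, 0, 0, 0, 0, 0], [0, 0, 0, 0, 0, 0], [0, 0, 0, 0, 0, 0], [0, 0, 0, 0, 0, 0], [0, 0, 0, 0, 0, 0], [0, 0, 0, 0, 0, 0], [0, 0, 0, 0, 0, 0], [0, 0, 0, 0, 0, 0], [0, 0, 0, 0, 0, 0], [0, 0, 0, 0, 0, 0]], grip=0.8)

```text
time_s: 6.98
eef_pos: [0.5747, 0.1257, 0.2916]
eef_rot: [179.6, 0.1, -165.1]
wrist_force: [-2.9, 10.5, 5.7]
opening: 0.272
gripper_force: 25.6
```

```bash
python3 - <<'E'
from h import *
plan([*RND,.289],-165)
E
```

```text
t 6.98 pos [0.5747 0.1257 0.2916] rot [ 1.7956e+02  8.0000e-02 -1.6510e+02] q [ 5.7 12.3  3.4 81.   0.4 -9.2] F [-2.9 10.5  5.7] open 0.272 gf 25.6
inc [0.0007, -0.0055, 0.0064] [0.0024, 0.0005, -0.0006]
```

The pegs have stopped hard at 25 N, and the catch pulls the gripper about +3 mm in y. I'll recentre to be sure they are home.

Request:
drive_tool(increments=[[0, 0.004, 0, 0, 0, 0], [0, 0.008, 0, 0, 0, 0], [0, 0.01, 0, 0, 0, 0], [0, 0.01, 0, 0, 0, 0], [0, 0.01, 0, 0, 0, 0], [0, 0.01, 0, 0, 0, 0], [0, 0.01, 0, 0, 0, 0], [0, 0.01, 0, 0, 0, 0], [0, 0.01, 0, 0, 0, 0], [0, 0.01, 0, 0, 0, 0]], grip=0.9, squeeze=40)

```text
time_s: 7.82
eef_pos: [0.5744, 0.1272, 0.2917]
eef_rot: [180.0, 0.1, -165.2]
wrist_force: [-1.2, 3.0, 5.1]
opening: 0.259
gripper_force: 39.7
```

```bash
python3 - <<'E'
from h import *
plan([*RND,.289],-165)
c=cam('side'); cv2.imwrite('pics/s3.png',cv2.resize(c['pixels'][195:315,200:360],(800,600),interpolation=cv2.INTER_CUBIC))
E
```

```text
t 7.82 pos [0.5744 0.1272 0.2917] rot [ 1.7999e+02  6.0000e-02 -1.6523e+02] q [ 6.  12.3  3.4 81.   0.  -8.8] F [-1.2  3.   5.1] open 0.259 gf 39.7
inc [0.0008, -0.0093, 0.0067] [0.0, 0.0004, -0.0013]
```

View pics/s3.png

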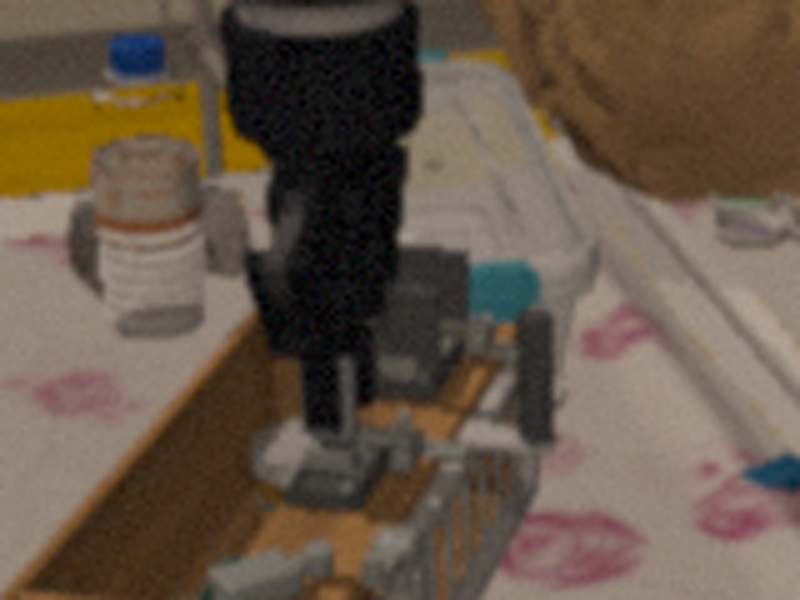

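The view shows the fingers closed on the pegs around crop (330,400), with the pegs within the pad width and 40 N held against a hard stop. Next I'll open, lift and check the pegs.

Request:
drive_tool(increments=[[0, 0, 0, 0, 0, 0], [0, 0, 0, 0, 0, 0], [0, 0, 0, 0, 0, 0], [0, 0, 0, 0, 0, 0], [0, 0, 0, 0, 0, 0], [0, 0, 0, 0, 0, 0], [0, 0, 0, 0, 0, 0], [0, 0, 0, 0, 0, 0], [0, 0, 0, 0, 0, 0], [0, 0, 0, 0, 0, 0]], grip=0)

```text
time_s: 8.7
eef_pos: [0.5743, 0.1272, 0.2907]
eef_rot: [-180.0, 0.0, -165.2]
wrist_force: [0.6, -0.1, 0.4]
opening: 0.996
gripper_force: 0.0
```

Request:
drive_tool(increments=[[0, 0, -0.03, 0, 0, 0], [0, 0, -0.07, 0, 0, 0], [0, 0, -0.11, 0, 0, 0], [0, 0, -0.15, 0, 0, 0], [0, 0, -0.18, 0, 0, 0], [0, -0.06, -0.18, 0, 0, 0], [0, -0.12, -0.18, 0, 0, 0], [0, -0.18, -0.18, 0, 0, 0], [0, -0.24, -0.18, 0, 0, 0], [0, -0.25, -0.18, 0, 0, 0]])

```text
time_s: 9.53
eef_pos: [0.6005, 0.0272, 0.3633]
eef_rot: [-179.9, 0.0, -165.4]
wrist_force: [-0.3, 0.3, 0.2]
opening: 0.998
gripper_force: 0.0
```

```bash
python3 - <<'E'
from h import *
plan([.6,.032,.291],-165)
c=cam('side');W=cloud(c);z=c['range_z']
cv2.imwrite('pics/s4.png',cv2.resize(c['pixels'][195:315,200:360],(800,600),interpolation=cv2.INTER_CUBIC))
r=Ro.from_euler('z',-15,degrees=True)
m=(W[...,2]>.115)&(W[...,2]<.15)&(z>0)
L=r.apply(W.reshape(-1,3)-[*RND,0]).reshape(W.shape)
m&=(abs(L[...,0])<.03)&(abs(L[...,1])<.045)
n,l,st,ce=cv2.connectedComponentsWithStats(m.astype(np.uint8))
for i in range(1,n):
    if st[i,4]>5: print('local',st[i],np.round(L[l==i].mean(0)*1000),np.round(np.percentile(L[l==i],[5,95],axis=0)*1000).tolist())
E
```

```text
t 9.53 pos [0.6005 0.0272 0.3633] rot [-1.7986e+02  4.0000e-02 -1.6544e+02] q [ -3.8  13.9  13.3  89.4  -0.1 -18.3] F [-0.3  0.3  0.2] open 0.998 gf 0.0
inc [-0.0016, 0.0123, 0.1807] [-0.0008, 0.0002, -0.0024]
local [263 265   9  18 120] [ -1.  10. 131.] [[-5.0, -3.0, 117.0], [5.0, 17.0, 142.0]]
```

View pics/s4.png

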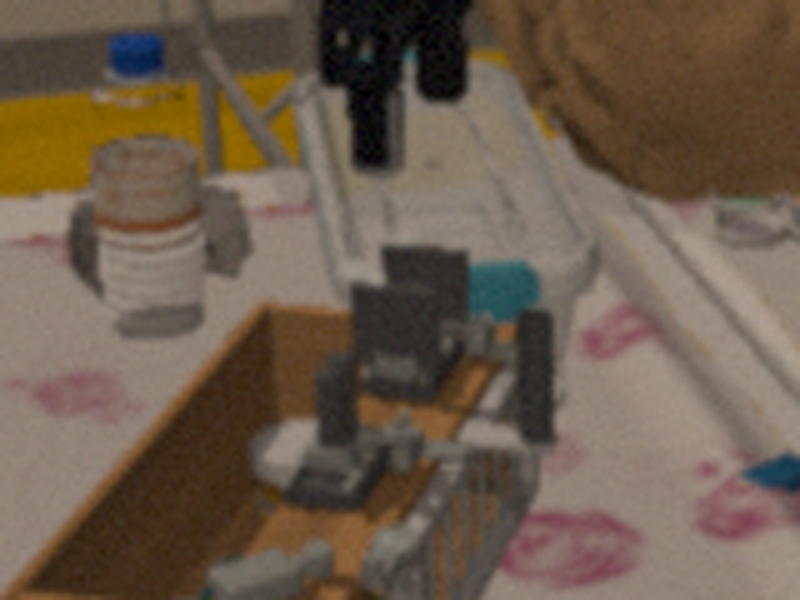

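The pegs now stand close together at about crop (335,400), so that catch is home; the paddles at (420,300) are still apart. Now I'll go down on the paddles.

Request:
drive_tool(increments=[[0, 0.006, 0.01, 0, 0, 0], [0, 0.012, 0.03, 0, 0, -0.001], [0, 0.012, 0.05, 0, 0, -0.002], [0, 0.012, 0.07, 0, 0, -0.002], [0, 0.012, 0.09, 0, 0, -0.002], [0, 0.012, 0.11, 0, 0, -0.002], [0, 0.012, 0.13, 0, 0, -0.002], [0, 0.012, 0.15, 0, 0, -0.002], [0, 0.012, 0.17, 0, 0, -0.002], [0, 0.012, 0.18, 0, 0, -0.002]])

```text
time_s: 10.42
eef_pos: [0.5981, 0.0351, 0.2889]
eef_rot: [180.0, -0.1, -164.9]
wrist_force: [-0.1, 1.0, -1.4]
opening: 1.0
gripper_force: 0.0
```

Request:
drive_tool(increments=[[0, 0, 0, 0, 0, 0], [0, 0, 0, 0, 0, 0], [0, 0, 0, 0, 0, 0], [0, 0, 0, 0, 0, 0], [0, 0, 0, 0, 0, 0], [0, 0, 0, 0, 0, 0], [0, 0, 0, 0, 0, 0], [0, 0, 0, 0, 0, 0], [0, 0, 0, 0, 0, 0], [0, 0, 0, 0, 0, 0]], grip=0.6, squeeze=25)

```text
time_s: 11.25
eef_pos: [0.599, 0.0348, 0.2913]
eef_rot: [-179.9, 0.1, -164.9]
wrist_force: [2.6, -4.6, 3.7]
opening: 0.401
gripper_force: 2.3
```

Request:
drive_tool(increments=[[0, 0, 0, 0, 0, 0], [0, 0, 0, 0, 0, 0], [0, 0, 0, 0, 0, 0], [0, 0, 0, 0, 0, 0], [0, 0, 0, 0, 0, 0], [0, 0, 0, 0, 0, 0], [0, 0, 0, 0, 0, 0], [0, 0, 0, 0, 0, 0], [0, 0, 0, 0, 0, 0], [0, 0, 0, 0, 0, 0]], grip=0.9)

```text
time_s: 12.08
eef_pos: [0.5996, 0.0324, 0.292]
eef_rot: [-179.5, 0.1, -165.0]
wrist_force: [2.7, -11.7, 4.6]
opening: 0.28
gripper_force: 26.7
```

Request:
drive_tool(increments=[[0, 0, 0, 0, 0, 0], [0, 0, 0, 0, 0, 0], [0, 0, 0, 0, 0, 0], [0, 0, 0, 0, 0, 0], [0, 0, 0, 0, 0, 0], [0, 0, 0, 0, 0, 0], [0, 0, 0, 0, 0, 0], [0, 0, 0, 0, 0, 0], [0, 0, 0, 0, 0, 0], [0, 0, 0, 0, 0, 0]], squeeze=40)

```text
time_s: 12.92
eef_pos: [0.5996, 0.0324, 0.2921]
eef_rot: [-179.5, 0.1, -165.0]
wrist_force: [2.3, -11.0, 4.4]
opening: 0.269
gripper_force: 41.0
```

Request:
drive_tool(increments=[[0, -0.004, 0, 0, 0, 0], [0, -0.008, 0, 0, 0, 0], [0, -0.01, 0, 0, 0, 0], [0, -0.01, 0, 0, 0, 0], [0, -0.01, 0, 0, 0, 0], [0, -0.01, 0, 0, 0, 0], [0, -0.01, 0, 0, 0, 0], [0, -0.01, 0, 0, 0, 0], [0, -0.01, 0, 0, 0, 0], [0, -0.01, 0, 0, 0, 0]])

```text
time_s: 13.75
eef_pos: [0.5999, 0.031, 0.2921]
eef_rot: [-179.9, 0.1, -164.9]
wrist_force: [0.7, -4.0, 5.5]
opening: 0.269
gripper_force: 41.8
```

Request:
drive_tool(increments=[[0, 0, 0, 0, 0, 0], [0, 0, 0, 0, 0, 0], [0, 0, 0, 0, 0, 0], [0, 0, 0, 0, 0, 0], [0, 0, 0, 0, 0, 0], [0, 0, 0, 0, 0, 0], [0, 0, 0, 0, 0, 0], [0, 0, 0, 0, 0, 0], [0, 0, 0, 0, 0, 0], [0, 0, 0, 0, 0, 0]], grip=0)

```text
time_s: 14.58
eef_pos: [0.5996, 0.0312, 0.2908]
eef_rot: [180.0, 0.0, -164.9]
wrist_force: [-0.8, 0.3, -0.3]
opening: 1.003
gripper_force: 0.0
```

```bash
python3 - <<'E'
from h import *
plan([.6,.032,.37],-165)
E
```

```text
t 14.58 pos [0.5996 0.0312 0.2908] rot [ 1.8000e+02  1.0000e-02 -1.6487e+02] q [ -3.4  14.2   5.4  81.3   0.  -18.5] F [-0.8  0.3 -0.3] open 1.003 gf 0.0
inc [-0.0015, 0.0016, -0.1981] [0.0, 0.0, 0.0007]
```

Both catches are squeezed: same stop opening, and the measured centres are 101 mm apart at 15°, as they should be. The refined handle position is about (0.5205, 0.061).

Request:
drive_tool(increments=[[0, 0, -0.03, 0, 0, 0], [0, 0, -0.07, 0, 0, 0], [0, 0, -0.11, 0, 0, 0], [0, 0, -0.15, 0, 0, 0], [0, 0, -0.18, 0, 0, 0], [0.04, 0.03, -0.18, 0, 0, 0], [0.08, 0.06, -0.18, 0, 0, 0], [0.12, 0.09, -0.18, 0, 0, 0], [0.16, 0.124, -0.18, 0, 0, 0], [0.17, 0.124, -0.18, 0, 0, 0]])

```text
time_s: 15.42
eef_pos: [0.5188, 0.0626, 0.3638]
eef_rot: [179.9, -0.0, -164.8]
wrist_force: [-0.2, -0.1, 1.0]
opening: 1.002
gripper_force: 0.0
```

```bash
python3 - <<'E'
from h import *
plan([.5205,.061,.281],-165)
c=cam('side');W=cloud(c);z=c['range_z']
L=Ro.from_euler('z',-15,degrees=True).apply(W.reshape(-1,3)-[.574,.128,0]).reshape(W.shape)
def show(nm,cx,cy,rx,ry):
    m=(L[...,2]>.118)&(L[...,2]<.15)&(z>0)&(abs(L[...,0]-cx)<rx)&(abs(L[...,1]-cy)<ry)
    print(nm,m.sum(),np.round(L[m].mean(0)*1000),np.round(np.percentile(L[m],[3,97],axis=0)*1000).tolist())
show('pegs',0,0,.03,.04);show('pads',0,-.1,.03,.04);show('handle',-.07,-.05,.02,.02)
cv2.imwrite('pics/s5.png',cv2.resize(c['pixels'][195:315,200:360],(800,600),interpolation=cv2.INTER_CUBIC))
E
```

```text
t 15.42 pos [0.5188 0.0626 0.3638] rot [ 1.7993e+02 -3.0000e-02 -1.6477e+02] q [ -0.5   2.1   0.3  88.3   0.1 -15.7] F [-0.2 -0.1  1. ] open 1.002 gf 0.0
inc [-0.0031, -0.0053, 0.207] [0.0004, -0.0002, 0.0013]
pegs 112 [ -1.   5. 132.] [[-5.0, -9.0, 119.0], [5.0, 14.0, 143.0]]
pads 270 [ -1. -94. 133.] [[-19.0, -110.0, 119.0], [19.0, -85.0, 142.0]]
handle 117 [-70. -45. 135.] [[-77.0, -53.0, 119.0], [-62.0, -40.0, 149.0]]
```

View pics/s5.png

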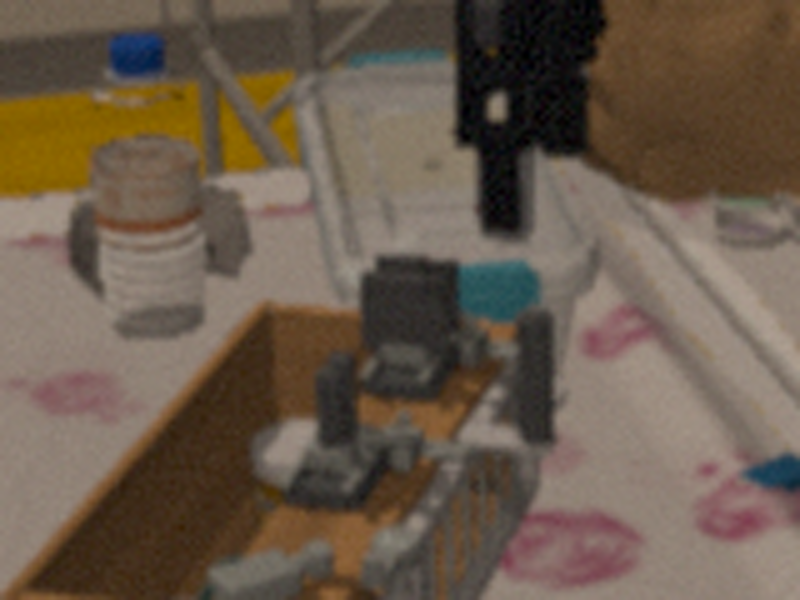

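Both catches look squeezed (pegs at about crop (335,400), paddles at (410,305)) and the gripper is centred over the post at (535,375). I'll descend and grasp it.

Request:
drive_tool(increments=[[0, 0, 0.03, 0, 0, 0], [0, 0, 0.06, 0, 0, 0], [0, 0, 0.09, 0, 0, 0], [0, 0, 0.12, 0, 0, 0], [0, 0, 0.14, 0, 0, 0], [0, 0, 0.16, 0, 0, 0], [0, 0, 0.18, 0, 0, 0], [0, 0, 0.2, 0, 0, 0], [0, 0, 0.2, 0, 0, 0], [0, 0, 0.2, 0, 0, 0]])

```text
time_s: 16.3
eef_pos: [0.5208, 0.0614, 0.2822]
eef_rot: [180.0, -0.1, -164.9]
wrist_force: [0.1, 0.5, 0.1]
opening: 0.998
gripper_force: 0.0
```

Request:
drive_tool(increments=[[0, 0, 0, 0, 0, 0], [0, 0, 0, 0, 0, 0], [0, 0, 0, 0, 0, 0], [0, 0, 0, 0, 0, 0], [0, 0, 0, 0, 0, 0], [0, 0, 0, 0, 0, 0], [0, 0, 0, 0, 0, 0], [0, 0, 0, 0, 0, 0], [0, 0, 0, 0, 0, 0], [0, 0, 0, 0, 0, 0]], grip=1, squeeze=60)

```text
time_s: 17.13
eef_pos: [0.5211, 0.0613, 0.2832]
eef_rot: [-180.0, 0.0, -164.9]
wrist_force: [0.0, -1.1, 1.2]
opening: 0.172
gripper_force: 58.4
```

Request:
drive_tool(increments=[[0, 0, 0, 0, 0, 0], [0, 0, 0, 0, 0, 0], [0, 0, 0, 0, 0, 0], [0, 0, 0, 0, 0, 0], [0, 0, 0, 0, 0, 0], [0, 0, 0, 0, 0, 0], [0, 0, 0, 0, 0, 0], [0, 0, 0, 0, 0, 0], [0, 0, 0, 0, 0, 0], [0, 0, 0, 0, 0, 0]])

```text
time_s: 17.97
eef_pos: [0.5211, 0.0613, 0.2831]
eef_rot: [-180.0, 0.0, -164.9]
wrist_force: [-0.7, -1.1, 5.2]
opening: 0.17
gripper_force: 58.5
```

```bash
python3 - <<'E'
from h import *
o=arm.get_obs();p=o['eef_pos'];R=Ro.from_euler('xyz',o['eef_rot'],degrees=True)
plan([*p],-165)
r=Ro.from_euler('z',15,degrees=True); H=p[:2]+r.apply([.03,.1,0])[:2]; off=np.r_[p[:2]-H,0]
print('hinge',H)
for a in [20,40,55,75,90,95]:
    X=np.r_[H,p[2]]+Ro.from_euler('z',-a,degrees=True).apply(off); print(a,np.round(X,4),np.round(R.inv().apply(X-p)/.4,4),'turn z',round(a/180,3))
E
```

```text
t 17.97 pos [0.5211 0.0613 0.2831] rot [-1.7998e+02  4.0000e-02 -1.6488e+02] q [ -0.6   3.1  -7.8  79.1  -0.  -15.7] F [-0.7 -1.1  5.2] open 0.17 gf 58.5
inc [0.0, 0.0, 0.0] [-0.0001, 0.0002, 0.0007]
hinge [0.52421821 0.16567418]
20 [0.4856 0.0687 0.2831] [ 0.0809  0.0409 -0.0001] turn z 0.111
40 [0.4548 0.0877 0.2831] [ 1.429e-01  1.070e-01 -1.000e-04] turn z 0.222
55 [0.437  0.1084 0.2831] [ 0.1724  0.1684 -0.0002] turn z 0.306
75 [0.4226 0.1417 0.2831] [ 1.853e-01  2.581e-01 -2.000e-04] turn z 0.417
90 [0.4199 0.1688 0.2831] [ 1.743e-01  3.254e-01 -2.000e-04] turn z 0.5
95 [0.4205 0.1779 0.2831] [ 1.668e-01  3.469e-01 -2.000e-04] turn z 0.528
```

The post is held: opening 0.17 is about 15 mm, with 58 N of grip. I'll start the arc with the first 20°.

Request:
drive_tool(increments=[[0.0087, 0.0028, 0, 0, 0, 0.011], [0.0173, 0.0058, 0, 0, 0, 0.022], [0.0257, 0.0092, 0, 0, 0, 0.033], [0.0341, 0.0129, 0, 0, 0, 0.044], [0.0423, 0.0168, 0, 0, 0, 0.056], [0.0503, 0.0211, 0, 0, 0, 0.067], [0.0583, 0.0256, 0, 0, 0, 0.078], [0.066, 0.0304, 0, 0, 0, 0.089], [0.0736, 0.0354, 0, 0, 0, 0.1], [0.081, 0.0409, 0, 0, 0, 0.111]])

```text
time_s: 18.8
eef_pos: [0.4858, 0.0687, 0.2831]
eef_rot: [-180.0, 0.1, 175.1]
wrist_force: [0.7, -1.0, 4.6]
opening: 0.167
gripper_force: 58.7
```

```bash
cat >> h.py <<'E'
def arc(H,a_now,angs,off=np.array([-.0031,-.1044])):
    "increments from gate angle a_now (commanded) to angs, tool frame = gate-following yaw -165-a_now"
    R0=Ro.from_euler('xyz',[180,0,-165-a_now],degrees=True)
    P=lambda a:Ro.from_euler('z',-a,degrees=True).apply([*off,0])
    for a in angs: print(a,np.round(R0.inv().apply(P(a)-P(a_now))/.4,4)[:2].tolist(),round((a-a_now)/180,3))
E
python3 - <<'E'
from h import *
plan([.4856,.0687,.2831],-185)
arc(0,20,range(23,51,3))
E
```

```text
t 18.8 pos [0.4858 0.0687 0.2831] rot [-1.8000e+02  1.2000e-01  1.7506e+02] q [  0.2  -2.  -12.9  78.9  -0.    5.2] F [ 0.7 -1.   4.6] open 0.167 gf 58.7
inc [0.0005, -0.0001, 0.0001] [-0.0, 0.0007, 0.0003]
23 [0.013, 0.0043] 0.017
26 [0.0257, 0.0092] 0.033
29 [0.0382, 0.0148] 0.05
32 [0.0504, 0.0211] 0.067
35 [0.0622, 0.0279] 0.083
38 [0.0736, 0.0354] 0.1
41 [0.0846, 0.0435] 0.117
44 [0.0952, 0.0521] 0.133
47 [0.1054, 0.0613] 0.15
50 [0.115, 0.071] 0.167
```

Request:
drive_tool(increments=[[0.013, 0.0043, 0, 0, 0, 0.017], [0.0257, 0.0092, 0, 0, 0, 0.033], [0.0382, 0.0148, 0, 0, 0, 0.05], [0.0504, 0.0211, 0, 0, 0, 0.067], [0.0622, 0.0279, 0, 0, 0, 0.083], [0.0736, 0.0354, 0, 0, 0, 0.1], [0.0846, 0.0435, 0, 0, 0, 0.117], [0.0952, 0.0521, 0, 0, 0, 0.133], [0.1054, 0.0613, 0, 0, 0, 0.15], [0.115, 0.071, 0, 0, 0, 0.167]])

```text
time_s: 19.63
eef_pos: [0.4424, 0.101, 0.2831]
eef_rot: [179.9, 0.1, 144.9]
wrist_force: [2.5, 0.2, 2.7]
opening: 0.172
gripper_force: 58.8
```

```bash
python3 - <<'E'
from h import *
a=50
X=np.r_[.5242,.1657,.2831]+Ro.from_euler('z',-a,degrees=True).apply([-.0031,-.1044,0])
plan(X,-165-a)
arc(0,50,range(54,91,4))
c=cam('top');W=cloud(c);z=c['range_z']
cv2.imwrite('pics/t6.png',cv2.resize(c['pixels'][160:310,140:340],(800,600),interpolation=cv2.INTER_CUBIC))
E
```

```text
t 19.63 pos [0.4424 0.101  0.2831] rot [1.7993e+02 1.1000e-01 1.4494e+02] q [  4.4  -7.6 -18.2  79.3  -0.   39.5] F [2.5 0.2 2.7] open 0.172 gf 58.8
inc [0.0004, -0.0004, 0.0] [0.0004, 0.0006, -0.0004]
54 [0.0173, 0.0058] 0.022
58 [0.0341, 0.0129] 0.044
62 [0.0504, 0.0211] 0.067
66 [0.066, 0.0304] 0.089
70 [0.081, 0.0407] 0.111
74 [0.0952, 0.0521] 0.133
78 [0.1086, 0.0645] 0.156
82 [0.1211, 0.0778] 0.178
86 [0.1327, 0.0919] 0.2
90 [0.1432, 0.1067] 0.222
```

View pics/t6.png

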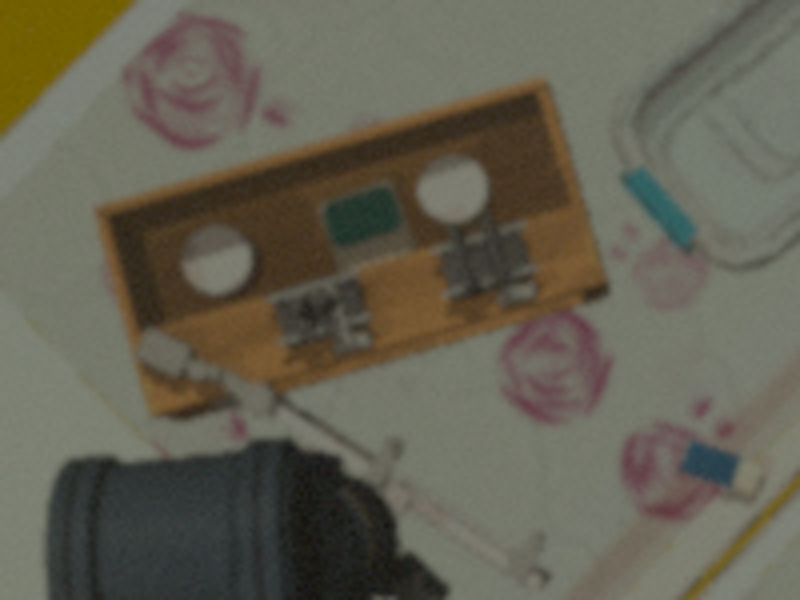

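The gate is swinging: its panel runs from crop (270,390) to (540,575), and both catches stay squeezed at (320,310) and (485,255). On to 90°.

Request:
drive_tool(increments=[[0.0173, 0.0058, 0, 0, 0, 0.022], [0.0341, 0.0129, 0, 0, 0, 0.044], [0.0504, 0.0211, 0, 0, 0, 0.067], [0.066, 0.0304, 0, 0, 0, 0.089], [0.081, 0.0407, 0, 0, 0, 0.111], [0.0952, 0.0521, 0, 0, 0, 0.133], [0.1086, 0.0645, 0, 0, 0, 0.156], [0.1211, 0.0778, 0, 0, 0, 0.178], [0.1327, 0.0919, 0, 0, 0, 0.2], [0.1432, 0.1067, 0, 0, 0, 0.222]])

```text
time_s: 20.52
eef_pos: [0.4201, 0.1688, 0.2831]
eef_rot: [179.9, 0.1, 105.0]
wrist_force: [1.9, -2.1, 3.4]
opening: 0.171
gripper_force: 58.9
```

Request:
drive_tool(increments=[[0, 0, 0, 0, 0, 0], [0, 0, 0, 0, 0, 0], [0, 0, 0, 0, 0, 0], [0, 0, 0, 0, 0, 0], [0, 0, 0, 0, 0, 0], [0, 0, 0, 0, 0, 0], [0, 0, 0, 0, 0, 0], [0, 0, 0, 0, 0, 0], [0, 0, 0, 0, 0, 0], [0, 0, 0, 0, 0, 0]])

```text
time_s: 21.35
eef_pos: [0.4201, 0.1685, 0.2831]
eef_rot: [179.9, 0.0, 105.1]
wrist_force: [5.0, -1.6, 4.3]
opening: 0.172
gripper_force: 59.1
```

```bash
python3 - <<'E'
from h import *
a=90
X=np.r_[.5242,.1657,.2831]+Ro.from_euler('z',-a,degrees=True).apply([-.0031,-.1044,0])
plan(X,-165-a)
p=arm.get_obs()['eef_pos'];d=p[:2]-[.5242,.1657];print('angle',np.degrees(np.arctan2(-.1044,-.0031)-np.arctan2(d[1],d[0]))%360,np.hypot(*d))
c=cam('top');cv2.imwrite('pics/t7.png',cv2.resize(c['pixels'][170:350,110:350],(800,600),interpolation=cv2.INTER_CUBIC))
s=cam('side');cv2.imwrite('pics/s7.png',cv2.resize(s['pixels'][150:390,100:420],(800,600),interpolation=cv2.INTER_CUBIC))
E
```

```text
t 21.35 pos [0.4201 0.1685 0.2831] rot [1.7989e+02 5.0000e-02 1.0512e+02] q [ 13.4  -7.8 -18.3  79.3  -0.   88.3] F [ 5.  -1.6  4.3] open 0.172 gf 59.1
inc [0.0009, -0.0004, -0.0] [0.0006, 0.0003, 0.0007]
angle 89.8378788751138 0.1041871657092828
```

View pics/t7.png

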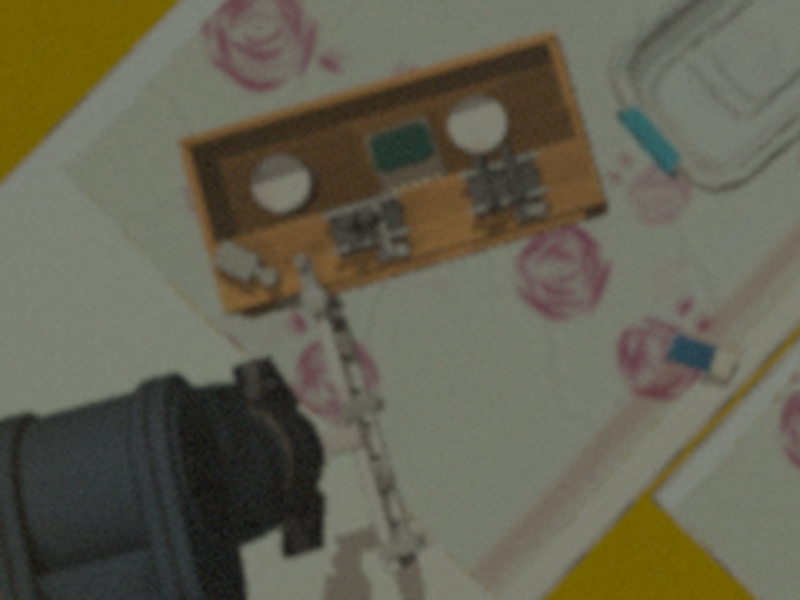

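View pics/s7.png

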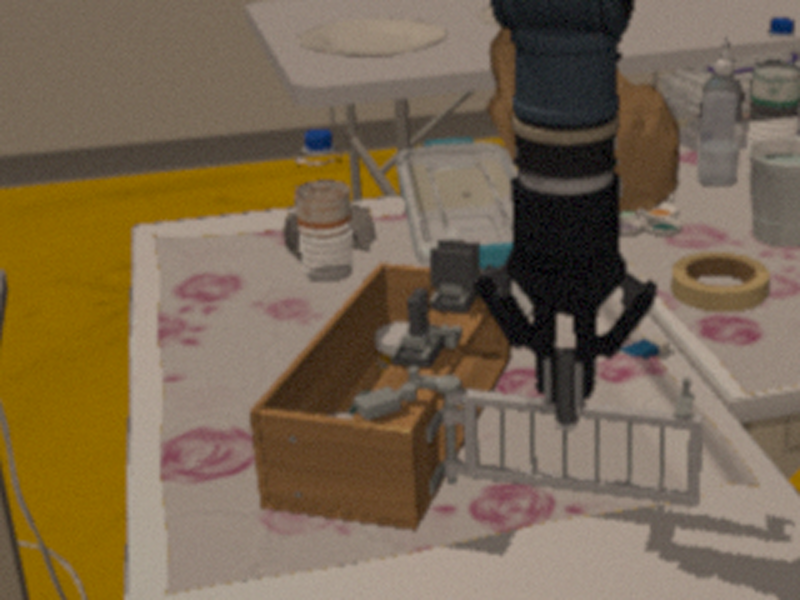

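The top view shows the gate from (315,290) to (410,560), square to the crate's front. The side view shows the fingers holding the post at (565,390), both catches squeezed and everything else in place. I'm handing in now.

```bash
python3 -c "
from rig import arm
print(arm.close_job())"
```

```text
the job is handed in; nothing more can be done
None
```

I squeezed the peg catch and then the paddle catch fully home, swung the gate to about 90°, and handed the job in at about 21 s with the gripper still holding the handle. The last pictures showed both catches still squeezed and nothing else disturbed; the hand-in returned no verdict.

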